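# Tighten the bead jar's lid and hold the jar up by it

### The arm

A 6-joint arm with a two-finger parallel gripper is mounted at the origin on a cart in front of the work surface, level with it; the furniture and walls round the work are solid. World frame = base frame: x ahead of the robot, y to its left, z up, the work surface at z = 0. Lengths are in m, angles in rad, forces in N, time in s.
With the tool pointing down it reaches from about 0.3 to 0.775 m from the base axis. Payload 14.6 kg.
Tool frame: the origin (TCP) lies at the very end of the fingers, on their centre line; the grasp point (between the pads) lies 19 mm behind it; z points along the fingers, y is the direction in which the jaws open and shut (so a half turn about z gives the same grasp; the last joint's range is limited). The gripper opens to 94 mm and grips with 3 to 60 N. Pads are 16 mm wide; open, the fingers measure 119 mm over their backs; the gripper's body (75 mm by 177 mm) begins 78 mm behind the grasp point.
Start: joints at [1.045, 0.3, 1.521, -0, 1.321, -0.067], TCP at [0.244, 0.493, 0.205] pointing down, gripper open.
Joint ranges: [-3.03, 3.03], [-0.79, 2.21], [0.23, 2.52], [-1.04, 4.18], [0, 3.07], [-2.55, 2.55]. Speed limits (rad/s): [2.22, 2.22, 2.57, 3.14, 3.14, 3.14].

### API

Orientations are given as [roll, pitch, yaw] about the fixed x, y, z axes, in that order (R = Rz(yaw) Ry(pitch) Rx(roll)).
In Python, from station import ctrl, vision, ticket gives the robot as it stands.
- The arm moves only by the tool step_arm, never from a script. Its argument "steps" is a list of rows, each an object of numbers: "x", "y", "z": the shift along the tool's x, y, z in m; "ax", "ay", "az": the turn, a rotation vector about the tool's x, y, z in degrees; "claw": the finger opening in m, from 0 to 0.094. A call has 1 to 5 rows; each row shifts and turns the pose as measured when the row begins, along the tool's axes as they then stand; what a row does not reach is not made up. A row lasts 1/12 s, in which the tool goes at most 41.7 mm and 7.16 degrees, less where a joint would pass 70% of its speed; a pose out of reach is approached as far as the arm can. A call with a gripper value outside its range is refused whole. The fingers move at their own pace and stop on an object; "grip_force" is the grip in N (left out, the last holds). Time passes only in rows, so rows that do not move let the fingers close. It gives the time, the measured TCP pose, the force and the opening at its end, in the units of the state.
- ctrl.get_obs(): the state, without advancing time (a new reading comes with each control period).
- vision.camera(name): name is "scene" or "top"; returns (picture, depth): 384x512x3 uint8, red, green, blue; 384x512 float32, m along the optical axis (not along the pixel's ray), 0 where there is no reading.
- vision.camera_params(name): a dict with "fov_y" (degrees; the focal length in pixels is half the picture's height over the tangent of half this angle, whatever the lens; pixels are square), "cx", "cy" (the principal point, pixels), "k1" (the pictures are not rectified: a ray, as slopes to the right and down, at radius r is drawn at 1 + k1 r^2 times it, then the intrinsics apply), "origin" and "attitude" of the camera in the world. Camera axes: x right, y up, looking along -z (the intrinsics and any distortion apply to the point x, -y, -z); pixel columns grow to the right and rows downward; lengths in m; the calibration is good to about 2 mm. A picture is of the moment at which its call begins. camera_params takes no time and is no camera call.
- ticket.hand_in(): hands the job in, once; it reports no verdict.
The state is a dict: "time_s": time; "qpos": joint angles; "joint_vel": joint speeds; "tau": joint torques, N m; "ee_pos": TCP position; "eef_rot": TCP orientation; "force": force on the tool from outside, world axes, zero at the start; "moment": the same for the moment, N m; "grip_width": finger opening in m.
Only numpy, scipy, OpenCV 4.12 (cv2) and the standard library are available. Lean on these libraries where they do the work, as an engineer would, in place of code of your own. Each camera call takes 0.05 s, during which the arm holds its last target.

### The job

The red screw lid of the blue-and-white bead jar in the wooden caddy was left loose. With the jar still standing in its pocket, screw the lid clockwise until it is fully tight, then lift the jar by its lid straight out of the caddy and hold it upright and still with its bottom at least 10 cm above the caddy's top. Hold it there for a couple of seconds and finish while still holding it up; leave the thread cones standing in their pockets and do not tip the jar.

Things in the scene. Friction and masses are not known exactly. Their poses are not given: they have to be found in the camera images.
- caddy: fixed wooden block, 205 x 205 x 24 mm, flat on the table, with four round pockets (66 mm diameter, 14 mm deep, so their floor is 10 mm above the table) centred 52.5 mm from its middle along its x and 52.5 mm along its y, each way. The origin is the centre of its underside, z up. One pocket holds the jar, the others three thread cones; which holds which varies.
- bead_jar: loose clear round jar of blue and white beads, 60 mm diameter, 97 mm tall with its lid, 0.2 to 0.5 kg, standing in a caddy pocket with 3 mm play all round. The origin is the centre of its underside, z up. It is free to turn in its pocket, but friction holds it while the lid is turned.
- jar_center (a point): point on the jar's axis half-way up, 48.5 mm above its underside; z along the axis
- lid_center (a point): centre of the jar's red knurled round lid (white top with a black bar), 65 mm diameter, 24 mm tall, on the jar's axis, half-way up the lid: the lid spans 73 to 97 mm above the jar's underside. Lid top stands 107 mm above the table at the start. The jar's wall just under the lid is only 2.5 mm further in, so keep the fingertips on the lid (not more than 12 mm below this point), or they pinch jar and lid together.
- jar_lid (a joint): turn of the lid on the jar (rad): 0 = fully tight, at a firm stop; grows as the lid is unscrewed (counter-clockwise seen from above). Starts 0.5 to 1.1; captive, stops at 1.2. It turns with light friction (about 0.01 N m), stays where it is left and does not rise or sink as it turns. It carries the weight of the jar; a grip of 20 N both turns and lifts it. The open punch box and its raised lid stand to the right of the caddy: come in from well above.
- cone_a_center (a point): loose cream thread cone on its wide foot in a caddy pocket: 62 mm diameter at the foot, tapering to about 30 mm at the top, 98 mm tall. The point is on its axis half-way up. Leave it standing in its pocket.
- cone_b_center (a point): loose orange thread cone on its wide foot in a caddy pocket: 62 mm diameter at the foot, tapering to about 30 mm at the top, 98 mm tall. The point is on its axis half-way up. Leave it standing in its pocket.
- cone_c_center (a point): another loose cream thread cone on its wide foot in a caddy pocket: 62 mm diameter at the foot, tapering to about 30 mm at the top, 98 mm tall. The point is on its axis half-way up. Leave it standing in its pocket.

How it is judged:
By the outcome, as a careful person would: the job done as asked, in the order asked, and still so for the second after the job is handed in, while the arm keeps its last pose, push and grip.
It also fails if it takes over 48 s, if anything falls off the work surface, if the arm or the gripper's body presses on something with over 40 N, if the wrist force passes 120 N, or if a joint passes its speed limit or range.

## Working session

There is one attempt and no reset: what is moved stays moved. The work goes in short steps, Python scripts to look and compute and a tool call to move; the robot and the scene stay as the last step left them, time stands still between calls to the robot, and variables do not carry over. Pictures are saved under pics/ and viewed, and the job is handed in when it is done.

Besides the shell and the picture viewer there is one more tool, called after "Emit:" as name(argument=value, ...) on one line, values as JSON. step_arm: Moves the arm, as the interface text tells. Its arguments: {"type":"object","properties":{"steps":{"type":"array"},"grip_force":{"type":"number"}},"required":["steps"]}

```bash
mkdir -p pics; ls; python3 - <<'E'
from station import ctrl, vision, ticket
import cv2, numpy as np
for n in ("scene","top"):
    p,d=vision.camera(n); cv2.imwrite(f"pics/{n}0.png",p[:,:,::-1]); np.savez(f"{n}0.npz",p=p,d=d)
    print(n,vision.camera_params(n))
print(ctrl.get_obs())
E
```

```text
pics
scene {'fov_y': 45.61936265584205, 'cx': 258.21841084284745, 'cy': 195.53034603711365, 'k1': -0.1811105266003223, 'origin': array([ 0.15447745, -0.31342142,  0.56263773]), 'attitude': array([ 0.98720206, -0.02077191, -0.53532258])}
top {'fov_y': 56.60636237777662, 'cx': 255.19213643897479, 'cy': 197.19989806972336, 'k1': -0.11042066421863489, 'origin': array([0.37501146, 0.31268534, 0.93934974]), 'attitude': array([ 1.94579699e-01, -1.11158123e-03, -1.58480870e+00])}
{'time_s': 0.1, 'qpos': array([ 1.04537263e+00,  3.00405345e-01,  1.52152111e+00, -1.11582647e-05,
        1.32066826e+00, -6.66235377e-02]), 'joint_vel': array([-0.00023974, -0.00012862, -0.00304847, -0.00089818, -0.00084729,
        0.00036545]), 'tau': array([ 1.40929274e-04, -5.32643723e+01, -3.53286695e+01,  7.08794896e-02,
        2.34754389e-02, -9.21180367e-05]), 'ee_pos': array([0.24348196, 0.49291503, 0.20494776]), 'eef_rot': array([-3.14059210e+00, -5.59272162e-05,  2.68279523e+00]), 'force': array([-1.15396667, -0.08772931, -0.39569577]), 'moment': array([-0.00856439, -0.00254245, -0.0099686 ]), 'grip_width': 0.09408155029670333}
```

View pics/scene0.png

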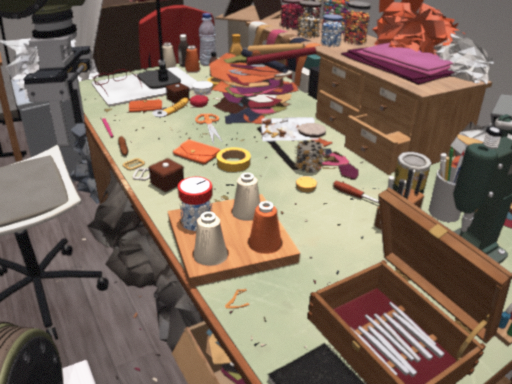

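View pics/top0.png

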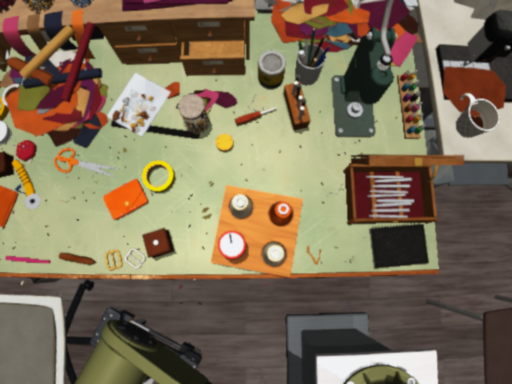

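The scene view shows the jar lid at about (196,185), with cream cones at (246,195) and (209,238) and the orange one at (265,227). In the top view the jar lid is at (232,244), the cones at (240,205), (282,212) and (274,254), and the punch box to the right at (390,195).

```bash
cat > h.py <<'E'
import numpy as np, cv2
from scipy.spatial.transform import Rotation as R
from station import ctrl, vision, ticket
def ray(n,uv):
    c=vision.camera_params(n); f=192/np.tan(np.radians(c['fov_y']/2))
    uv=np.atleast_2d(np.float64(uv))
    K=np.array([[f,0,c['cx']],[0,f,c['cy']],[0,0,1.]])
    s=cv2.undistortPointsIter(uv.reshape(-1,1,2),K,np.array([c['k1'],0,0,0.]),None,None,(3,100,1e-10)).reshape(-1,2)
    d=np.c_[s[:,0],-s[:,1],-np.ones(len(s))]
    return c['origin'],d@R.from_euler('xyz',c['attitude']).as_matrix().T
def plane(n,uv,z):
    o,d=ray(n,uv); return o+d*((z-o[2])/d[:,2])[:,None]
def bydepth(n,uv,depth):
    o,d=ray(n,uv); return o+d*np.asarray(depth)[:,None]
def proj(n,P):
    c=vision.camera_params(n); f=192/np.tan(np.radians(c['fov_y']/2))
    q=(np.atleast_2d(P)-c['origin'])@R.from_euler('xyz',c['attitude']).as_matrix()
    s=np.c_[q[:,0],-q[:,1]]/-q[:,2:]; s=s*(1+c['k1']*(s**2).sum(1,keepdims=True))
    return s*f+[c['cx'],c['cy']]
def tri(n1,u1,n2,u2):
    o1,d1=ray(n1,u1);o2,d2=ray(n2,u2);d1=d1[0];d2=d2[0]
    t=np.linalg.lstsq(np.c_[d1,-d2],o2-o1,rcond=None)[0]
    a=o1+t[0]*d1;b=o2+t[1]*d2; return (a+b)/2,np.linalg.norm(a-b)
E
python3 - <<'E'
from h import *
for n,(u,v),w in (("scene",(196,187),26),("top",(232,244),20)):
    z=np.load(n+"0.npz");p=z['p'];d=z['d']
    im=p[v-w-14:v+w+14,u-w-14:u+w+14]
    cv2.imwrite(f"pics/{n}_z.png",cv2.resize(im[:,:,::-1],None,fx=8,fy=8,interpolation=cv2.INTER_NEAREST))
    hsv=cv2.cvtColor(p,cv2.COLOR_RGB2HSV).astype(int)
    W=((hsv[...,1]<60)&(hsv[...,2]>170)).astype(np.uint8)
    B=np.zeros_like(W);B[v-w:v+w,u-w:u+w]=1
    k,l,s,c=cv2.connectedComponentsWithStats(W*B)
    for i in range(1,k):
        if s[i,4]>60:
            vv,uu=np.where(l==i)
            cnt=max(cv2.findContours((l==i).astype(np.uint8),0,1)[0],key=len)
            P=bydepth(n,np.c_[uu,vv],d[vv,uu])
            print(n,s[i],c[i],cv2.minEnclosingCircle(cnt),cv2.fitEllipse(cv2.convexHull(cnt)), np.median(P,0),P.min(0),P.max(0))
E
```

```text
scene [175 161  47  42 748] [205.24331551 175.22459893] ((198.0, 180.5), 30.153871536254883) ((197.23220825195312, 164.30393981933594), (36.33800506591797, 87.23077392578125), 148.63037109375) [ 5.33215642e-01  5.67078591e-01 -5.64675804e-04] [ 0.15447745 -0.31342142 -0.00393762] [0.58590009 0.65178943 0.56263773]
scene [180 177  30  16 364] [194.43131868 184.67582418] ((194.5, 184.5), 14.508718490600586) ((194.5379638671875, 184.6246795654297), (15.876370429992676, 28.926542282104492), 86.42200469970703) [0.42916299 0.36595307 0.10635822] [ 0.15447745 -0.31342142  0.10367897] [0.45785022 0.39535363 0.56263773]
scene [170 189  12  21 178] [174.42134831 199.92696629] ((173.0, 199.0), 10.440406799316406) ((174.23733520507812, 199.57725524902344), (15.653772354125977, 20.38410758972168), 12.721195220947266) [ 0.42927642  0.48728608 -0.0009498 ] [ 0.39787034  0.36902398 -0.00415038] [0.44872229 0.53057499 0.06846789]
top [220 233  24  23 409] [231.33740831 244.37163814] ((231.42446899414062, 244.25830078125), 11.675684928894043) ((231.33489990234375, 244.18719482421875), (22.940013885498047, 22.990272521972656), 89.54570770263672) [0.4268005  0.36493968 0.1074803 ] [0.37501146 0.31268534 0.10269428] [0.45452031 0.39297801 0.93934974]
```

```bash
python3 -c "
import cv2
a=cv2.imread('pics/scene_z.png');b=cv2.imread('pics/top_z.png');a=cv2.resize(a,(400,400));b=cv2.resize(b,(400,400))
cv2.imwrite('pics/zz.png',cv2.hconcat([a,b]))"
```

```text
(no output)
```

View pics/zz.png

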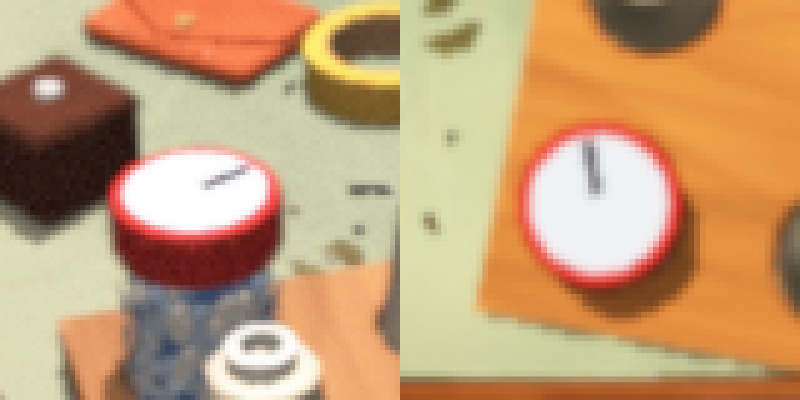

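Left crop: the white lid top with its black bar, which runs from the centre to the rim. Right crop: the lid disc, with the bar pointing up (+x) and slightly left. Next I triangulate the lid, the cones and the caddy.

```bash
python3 - <<'E'
from h import *
c,e=tri("scene",(194.5,184.6),"top",(231.35,244.2)); print("lid top",c,e)
print(plane("top",(231.35,244.2),.107),plane("scene",(194.5,184.6),.107))
z=np.load("top0.npz");p=z['p'];d=z['d']
ang=np.linspace(0,2*np.pi,4,endpoint=False)
e=plane("top",[(231.35+11.48,244.2),(231.35-11.48,244.2)],c[2]);print("white dia",np.linalg.norm(e[0]-e[1]))
# caddy
hsv=cv2.cvtColor(p,cv2.COLOR_RGB2HSV).astype(int)
m=((hsv[...,0]<20)&(hsv[...,1]>120)&(hsv[...,2]>100)).astype(np.uint8)
B=np.zeros_like(m);B[180:272,205:310]=1
m=cv2.morphologyEx(m*B,cv2.MORPH_OPEN,np.ones((3,3)))
cnt=max(cv2.findContours(m,0,1)[0],key=cv2.contourArea)
P=plane("top",cnt[:,0,:],.024)[:,:2]
r=cv2.minAreaRect(P.astype(np.float32)*1000);print("caddy",r)
# tall points by depth in caddy area
vv,uu=np.where((d>0)&(B>0)); Q=bydepth("top",np.c_[uu,vv],d[vv,uu])
s=Q[:,2]>.095
hm=np.zeros(d.shape,np.uint8);hm[vv[s],uu[s]]=1
k,l,st,ce=cv2.connectedComponentsWithStats(hm)
for i in range(1,k):
    if st[i,4]>15:
        a=Q[s][l[vv[s],uu[s]]==i]; print(st[i],ce[i],a.mean(0),np.ptp(a,axis=0))
# obstacles: highest points within region
vv,uu=np.where(d>0);Q=bydepth("top",np.c_[uu,vv],d[vv,uu])
for rad in (.15,.2,.25,.3):
    t=np.hypot(*(Q[:,:2]-c[:2]).T)<rad; print(rad,Q[t][np.argmax(Q[t,2])])
o=ctrl.get_obs();print(o['ee_pos'],o['eef_rot'],R.from_euler('xyz',o['eef_rot']).as_matrix())
E
```

```text
lid top [0.42889042 0.36633038 0.10630678] 0.0008718940083626272
[[0.42843734 0.36643848 0.107     ]] [[0.42889024 0.3651682  0.107     ]]
white dia 0.05346988340282101
caddy ((469.2688903808594, 305.60504150390625), (205.40245056152344, 205.6717987060547), 78.83203887939453)
[232 194  17  16 210] [239.83333333 201.94761905] [0.52905102 0.34629415 0.10154988] [0.03741206 0.03854321 0.01644203]
[275 202  17  16 210] [282.88095238 209.58571429] [0.50910732 0.24396107 0.10176186] [0.03696027 0.03858259 0.01584952]
[218 231  28  28 600] [231.76833333 244.32166667] [0.4281706  0.36545786 0.10717991] [0.0627032  0.06352569 0.01650998]
[267 245  17  16 208] [275.45673077 252.82692308] [0.40731924 0.26407141 0.10161326] [0.03524105 0.03783261 0.0158156 ]
0.15 [0.44242344 0.36686413 0.11233098]
0.2 [0.25003259 0.39796628 0.53410468]
0.25 [0.25003259 0.39796628 0.53410468]
0.3 [0.25003259 0.39796628 0.53410468]
[0.24348196 0.49291503 0.20494776] [-3.14059210e+00 -5.59272162e-05  2.68279523e+00] [[-8.96585732e-01  4.42869939e-01 -4.93260748e-04]
 [ 4.42870210e-01  8.96585309e-01 -8.72317335e-04]
 [ 5.59272162e-05 -1.00055777e-03 -9.99999498e-01]]
```

Lid top is at (0.4285, 0.366, 0.1065), agreeing with the 107 mm in the task. The caddy pocket layout is consistent too, and the cones are 103–105 mm away. Moving over at the current height.

Emit:
step_arm(steps=[{"x": -0.037, "y": -0.005}, {"x": -0.037, "y": -0.005}, {"x": -0.037, "y": -0.005}, {"x": -0.037, "y": -0.005}, {"x": -0.037, "y": -0.005}], grip_force=25)

```text
validation failed for argument at $.st...
```

```bash
cat > g.py <<'E'
from h import *
import sys
o=ctrl.get_obs();M=R.from_euler('xyz',o['eef_rot'])
t=np.array([float(a) for a in sys.argv[1:4]])
print(o['time_s'],o['ee_pos'],o['eef_rot'],o['qpos'][5],o['grip_width'])
print("tool shift",M.inv().apply(t-o['ee_pos']), "tilt fix deg",np.degrees(np.cross(M.as_matrix().T[:, 2]*0+[0,0,1],M.inv().apply([0,0,-1]))))
print('F',o['force'],'M',o['moment'])
E
python3 g.py .4285 .366 .0855
```

```text
0.1 [0.24348196 0.49291503 0.20494776] [-3.14059210e+00 -5.59272162e-05  2.68279523e+00] -0.06662353772134184 0.09408155029670333
tool shift [-0.2220981  -0.03173171  0.11946715] tilt fix deg [-0.05732774 -0.00320439  0.        ]
F [-1.15396667 -0.08772931 -0.39569577] M [-0.00856439 -0.00254245 -0.0099686 ]
```

Emit:
step_arm(steps=[{"x": -0.037, "y": -0.005, "z": 0, "ax": 0, "ay": 0, "az": 0, "claw": 0.094}, {"x": -0.037, "y": -0.005, "z": 0, "ax": 0, "ay": 0, "az": 0, "claw": 0.094}, {"x": -0.037, "y": -0.005, "z": 0, "ax": 0, "ay": 0, "az": 0, "claw": 0.094}, {"x": -0.037, "y": -0.005, "z": 0, "ax": 0, "ay": 0, "az": 0, "claw": 0.094}, {"x": -0.037, "y": -0.005, "z": 0, "ax": 0, "ay": 0, "az": 0, "claw": 0.094}], grip_force=25)

```text
time_s: 0.52
ee_pos: [0.3982, 0.3881, 0.2033]
eef_rot: [-3.138, -0.002, 2.693]
force: [0.7, 0.8, 0.2]
grip_width: 0.0941
```

```bash
python3 g.py .4285 .366 .0855
```

```text
0.5167 [0.39818397 0.38811062 0.20329418] [-3.13796291e+00 -1.91884370e-03  2.69346720e+00] -0.4161701981820244 0.09405485739435784
tool shift [-0.03712864 -0.00636485  0.11774703] tilt fix deg [-0.2079683  -0.10994158  0.        ]
F [0.74075094 0.75328391 0.18015954] M [ 0.02678287 -0.03508919  0.01276028]
```

Emit:
step_arm(steps=[{"x": -0.025, "y": -0.004, "z": 0, "ax": 0, "ay": 0, "az": 0, "claw": 0.094}, {"x": -0.012, "y": -0.002, "z": 0.01, "ax": 0, "ay": 0, "az": 0, "claw": 0.094}, {"x": 0, "y": 0, "z": 0.03, "ax": 0, "ay": 0, "az": 0, "claw": 0.094}, {"x": 0, "y": 0, "z": 0.025, "ax": 0, "ay": 0, "az": 0, "claw": 0.094}, {"x": 0, "y": 0, "z": 0.0, "ax": 0, "ay": 0, "az": 0, "claw": 0.094}], grip_force=25)

```text
time_s: 0.93
ee_pos: [0.4365, 0.3594, 0.1357]
eef_rot: [-3.138, -0.001, 2.685]
force: [-0.2, -0.1, -1.2]
grip_width: 0.0941
```

```bash
python3 g.py .4285 .366 .0855; python3 - <<'E'
from h import *
p,d=vision.camera("scene");cv2.imwrite("pics/s1.png",cv2.resize(p[120:280,110:310,::-1],None,fx=3,fy=3))
E
```

```text
0.9333 [0.43650886 0.35942547 0.13568859] [-3.13809549e+00 -7.69426811e-04  2.68469364e+00] -0.48896907976148785 0.09410886761190458
tool shift [0.0100492  0.00254243 0.05018775] tilt fix deg [-0.20037196 -0.0440849   0.        ]
F [-0.15814289 -0.14906173 -1.20426704] M [-0.05440125  0.04113152 -0.05787093]
```

View pics/s1.png

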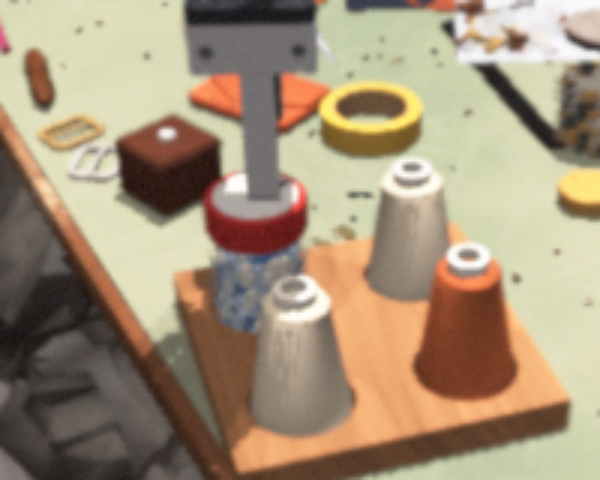

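The gripper is above the lid at (255,190 in the crop), with all the cones standing. The arm overshot by about 10 mm in tool x, so I correct that and settle before going down.

Emit:
step_arm(steps=[{"x": 0.01, "y": 0.0025, "z": 0, "ax": -0.2, "ay": 0, "az": 0, "claw": 0.094}, {"x": 0, "y": 0, "z": 0, "ax": 0, "ay": 0, "az": 0, "claw": 0.094}, {"x": 0, "y": 0, "z": 0, "ax": 0, "ay": 0, "az": 0, "claw": 0.094}], grip_force=25)

```text
time_s: 1.23
ee_pos: [0.4286, 0.3685, 0.1414]
eef_rot: [3.137, 0.001, 2.686]
force: [-0.6, 0.6, -0.2]
grip_width: 0.094
```

```bash
python3 g.py .4285 .366 .0855
```

```text
1.2333 [0.4286335  0.3685072  0.14142978] [3.13676293e+00 1.36543411e-03 2.68569218e+00] -0.47042897383386534 0.0939980433763724
tool shift [-0.00090762 -0.00258001  0.05591926] tilt fix deg [ 0.27672129  0.07823359 -0.        ]
F [-0.5606573   0.64736193 -0.19127635] M [-0.00284159 -0.03320264  0.02811318]
```

Emit:
step_arm(steps=[{"x": -0.001, "y": -0.002, "z": 0.012, "ax": 0.2, "ay": 0.05, "az": 0, "claw": 0.094}, {"x": 0, "y": 0, "z": 0.018, "ax": 0, "ay": 0, "az": 0, "claw": 0.094}, {"x": 0, "y": 0, "z": 0.006, "ax": 0, "ay": 0, "az": 0, "claw": 0.094}, {"x": 0, "y": 0, "z": 0, "ax": 0, "ay": 0, "az": 0, "claw": 0.094}, {"x": 0, "y": 0, "z": 0, "ax": 0, "ay": 0, "az": 0, "claw": 0.094}], grip_force=25)

```text
time_s: 1.65
ee_pos: [0.429, 0.3679, 0.1068]
eef_rot: [3.135, 0.003, 2.688]
force: [-0.4, 0.2, 1.1]
grip_width: 0.0937
```

```bash
python3 g.py .4285 .366 .0855
```

```text
1.65 [0.4290011  0.36792789 0.10676445] [3.13541649 0.00319027 2.68825584] -0.47333937787051594 0.09369108572729423
tool shift [-0.00032602 -0.00208392  0.02125313] tilt fix deg [ 0.35386381  0.18278888 -0.        ]
F [-0.40961396  0.19858631  1.09742598] M [ 0.00436827 -0.0078338  -0.00171697]
```

Emit:
step_arm(steps=[{"x": 0, "y": -0.002, "z": 0.008, "ax": 0.35, "ay": 0.18, "az": 0, "claw": 0.094}, {"x": 0, "y": 0, "z": 0.006, "ax": 0, "ay": 0, "az": 0, "claw": 0.094}, {"x": 0, "y": 0, "z": 0.003, "ax": 0, "ay": 0, "az": 0, "claw": 0.094}, {"x": 0, "y": 0, "z": 0, "ax": 0, "ay": 0, "az": 0, "claw": 0.094}, {"x": 0, "y": 0, "z": 0, "ax": 0, "ay": 0, "az": 0, "claw": 0.094}], grip_force=25)

```text
time_s: 2.07
ee_pos: [0.4286, 0.3662, 0.0894]
eef_rot: [3.141, 0.001, 2.688]
force: [0.7, -0.9, 0.7]
grip_width: 0.0938
```

```bash
python3 g.py .4285 .366 .0855
```

```text
2.0667 [0.42863978 0.36619456 0.08938768] [3.14077497e+00 5.37453485e-04 2.68818333e+00] -0.4752542001058029 0.09376248905075366
tool shift [ 4.25199247e-05 -2.39304444e-04  3.88746454e-03] tilt fix deg [ 0.04684958  0.03079381 -0.        ]
F [ 0.7018886  -0.94822254  0.69047928] M [-0.02393611  0.04190864  0.01112804]
```

Emit:
step_arm(steps=[{"x": 0, "y": 0, "z": 0.003, "ax": 0, "ay": 0, "az": 0, "claw": 0.08}, {"x": 0, "y": 0, "z": 0, "ax": 0, "ay": 0, "az": 0, "claw": 0.07}, {"x": 0, "y": 0, "z": 0, "ax": 0, "ay": 0, "az": 0, "claw": 0.066}, {"x": 0, "y": 0, "z": 0, "ax": 0, "ay": 0, "az": 0, "claw": 0.055}, {"x": 0, "y": 0, "z": 0, "ax": 0, "ay": 0, "az": 0, "claw": 0.055}], grip_force=25)

```text
time_s: 2.48
ee_pos: [0.4289, 0.3664, 0.0867]
eef_rot: [3.14, 0.001, 2.688]
force: [0.7, 0.1, -0.8]
grip_width: 0.0644
```

```bash
python3 g.py .4285 .366 .0855
```

```text
2.4833 [0.42890021 0.36642639 0.08668687] [3.13989297e+00 9.26535139e-04 2.68822682e+00] -0.4753030133356959 0.06437123409946147
tool shift [ 0.00017412 -0.00056062  0.00118576] tilt fix deg [ 0.09738462  0.05308655 -0.        ]
F [ 0.74484474  0.12334935 -0.77544917] M [ 0.09994082 -0.07332286  0.01020223]
```

Gripped at 64.4 mm, which matches the 65 mm lid. I turn clockwise from above, i.e. +az, since tool z points down.

Emit:
step_arm(steps=[{"x": 0, "y": 0, "z": 0, "ax": 0, "ay": 0, "az": 3, "claw": 0.055}, {"x": 0, "y": 0, "z": 0, "ax": 0, "ay": 0, "az": 5, "claw": 0.055}, {"x": 0, "y": 0, "z": 0, "ax": 0, "ay": 0, "az": 5, "claw": 0.055}, {"x": 0, "y": 0, "z": 0, "ax": 0, "ay": 0, "az": 5, "claw": 0.055}, {"x": 0, "y": 0, "z": 0, "ax": 0, "ay": 0, "az": 3, "claw": 0.055}], grip_force=25)

```text
time_s: 2.9
ee_pos: [0.4289, 0.3665, 0.0867]
eef_rot: [3.139, 0.0, 2.308]
force: [0.8, -1.2, -1.6]
grip_width: 0.0645
```

```bash
python3 g.py .4289 .3664 .0867
```

```text
2.9 [0.42892681 0.36647626 0.08674533] [3.13936284e+00 2.56585215e-04 2.30760027e+00] -0.09463464702763441 0.06453707080319733
tool shift [-3.84546094e-05 -7.11957137e-05  4.51821777e-05] tilt fix deg [ 0.12775854  0.01470125 -0.        ]
F [ 0.83850288 -1.15756491 -1.6190793 ] M [ 0.01434334 -0.00221046 -0.0276605 ]
```

Emit:
step_arm(steps=[{"x": 0, "y": 0, "z": 0, "ax": 0, "ay": 0, "az": 3, "claw": 0.055}, {"x": 0, "y": 0, "z": 0, "ax": 0, "ay": 0, "az": 3, "claw": 0.055}, {"x": 0, "y": 0, "z": 0, "ax": 0, "ay": 0, "az": 3, "claw": 0.055}], grip_force=25)

```text
time_s: 3.15
ee_pos: [0.4289, 0.3665, 0.0867]
eef_rot: [3.139, -0.0, 2.142]
force: [0.5, 0.7, -0.6]
grip_width: 0.0644
```

```bash
python3 g.py .4289 .3664 .0867
```

```text
3.15 [0.42893115 0.36649868 0.08674699] [ 3.13924287e+00 -1.36426254e-04  2.14189600e+00] 0.0710832832501426 0.06438432682988926
tool shift [-6.61900616e-05 -7.96639172e-05  4.67986632e-05] tilt fix deg [ 0.1346328  -0.00781665  0.        ]
F [ 0.45682902  0.65610462 -0.61522595] M [ 0.01275298 -0.05271681  0.03811171]
```

Emit:
step_arm(steps=[{"x": 0, "y": 0, "z": 0, "ax": 0, "ay": 0, "az": 3, "claw": 0.055}, {"x": 0, "y": 0, "z": 0, "ax": 0, "ay": 0, "az": 3, "claw": 0.055}, {"x": 0, "y": 0, "z": 0, "ax": 0, "ay": 0, "az": 3, "claw": 0.055}], grip_force=25)

```text
time_s: 3.4
ee_pos: [0.4289, 0.3665, 0.0868]
eef_rot: [3.139, -0.001, 1.977]
force: [0.8, -0.1, -1.2]
grip_width: 0.0644
```

```bash
python3 g.py .4289 .3664 .0867
```

```text
3.4 [0.42892953 0.36653183 0.08675788] [ 3.13922127e+00 -5.56151008e-04  1.97669430e+00] 0.23631789020579622 0.06435498945864063
tool shift [-1.09487076e-04 -7.93178368e-05  5.76349598e-05] tilt fix deg [ 0.13586988 -0.0318651   0.        ]
F [ 0.75191405 -0.13333394 -1.16853837] M [-0.04667983 -0.02022729 -0.01660504]
```

Emit:
step_arm(steps=[{"x": 0, "y": 0, "z": 0, "ax": 0, "ay": 0, "az": 3, "claw": 0.055}, {"x": 0, "y": 0, "z": 0, "ax": 0, "ay": 0, "az": 3, "claw": 0.055}, {"x": 0, "y": 0, "z": 0, "ax": 0, "ay": 0, "az": 3, "claw": 0.055}], grip_force=25)

```text
time_s: 3.65
ee_pos: [0.4289, 0.3666, 0.0868]
eef_rot: [3.139, -0.001, 1.812]
force: [0.2, 0.6, -1.4]
grip_width: 0.0645
```

```bash
python3 g.py .4289 .3664 .0867
```

```text
3.65 [0.42892777 0.36658967 0.08679791] [ 3.13918024e+00 -1.04616004e-03  1.81153028e+00] 0.40153170009764494 0.06450154456982846
tool shift [-1.77678235e-04 -7.24255874e-05  9.75516421e-05] tilt fix deg [ 0.13822069 -0.05994054  0.        ]
F [ 0.16384902  0.58931278 -1.38903209] M [-0.04025065  0.06405371  0.00852132]
```

Emit:
step_arm(steps=[{"x": 0, "y": 0, "z": 0, "ax": 0, "ay": 0, "az": 3, "claw": 0.055}, {"x": 0, "y": 0, "z": 0, "ax": 0, "ay": 0, "az": 3, "claw": 0.055}, {"x": 0, "y": 0, "z": 0, "ax": 0, "ay": 0, "az": 3, "claw": 0.055}, {"x": 0, "y": 0, "z": 0, "ax": 0, "ay": 0, "az": 3, "claw": 0.055}], grip_force=25)

```text
time_s: 3.98
ee_pos: [0.4279, 0.366, 0.0867]
eef_rot: [-3.141, 0.0, 1.591]
force: [-1.9, -1.8, -0.1]
grip_width: 0.064
```

```bash
python3 g.py .4289 .3664 .0867
```

```text
3.9833 [0.42794743 0.36600289 0.08673168] [-3.14106514e+00  1.18768185e-04  1.59136080e+00] 0.6217163480218318 0.06402879379375377
tool shift [3.77440597e-04 9.60547047e-04 3.11234929e-05] tilt fix deg [-0.03022403  0.00680492  0.        ]
F [-1.90331594 -1.84004514 -0.12789975] M [-0.23477028  0.61249107  0.08068935]
```

Emit:
step_arm(steps=[{"x": 0, "y": 0, "z": 0, "ax": 0, "ay": 0, "az": 3, "claw": 0.055}, {"x": 0, "y": 0, "z": 0, "ax": 0, "ay": 0, "az": 3, "claw": 0.055}, {"x": 0, "y": 0, "z": 0, "ax": 0, "ay": 0, "az": 3, "claw": 0.055}, {"x": 0, "y": 0, "z": 0, "ax": 0, "ay": 0, "az": 3, "claw": 0.055}], grip_force=25)

```text
time_s: 4.32
ee_pos: [0.4267, 0.3657, 0.0867]
eef_rot: [-3.138, 0.002, 1.371]
force: [-1.0, -0.4, -0.1]
grip_width: 0.0641
```

```bash
python3 g.py .4289 .3664 .0867;  python3 - <<'E'
from h import *
p,d=vision.camera("scene");cv2.imwrite("pics/s2.png",cv2.resize(p[120:280,110:310,::-1],None,fx=4,fy=3.75))
p,d=vision.camera("top");cv2.imwrite("pics/t2.png",cv2.resize(p[160:310,150:350,::-1],None,fx=4,fy=4))
E
```

```text
4.3167 [0.42672879 0.36570295 0.08671099] [-3.13848078e+00  1.90241918e-03  1.37119671e+00] 0.841904581163072 0.06411344139901419
tool shift [1.11372966e-03 1.98991091e-03 2.68301287e-06] tilt fix deg [-0.17829659  0.10900052  0.        ]
F [-1.00015136 -0.39996818 -0.13751893] M [-0.02355824  0.50152996 -0.01353319]
```

View pics/s2.png

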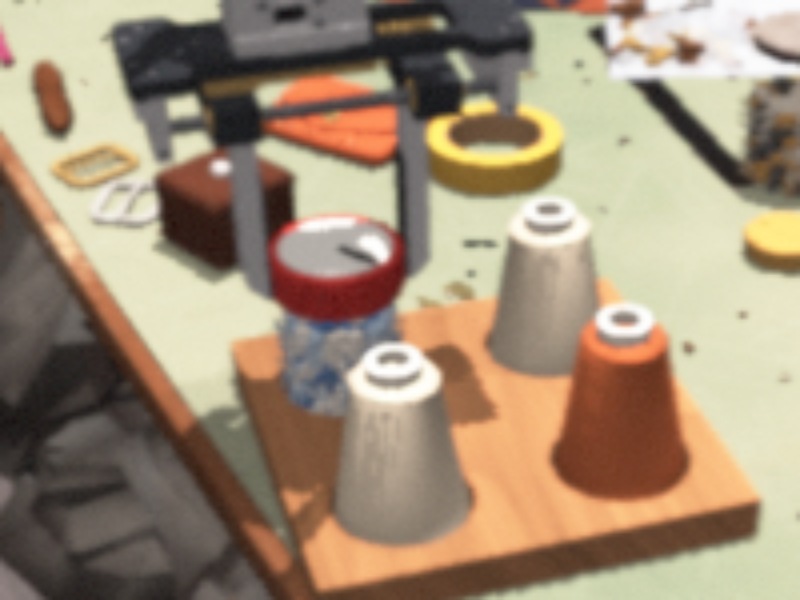

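View pics/t2.png

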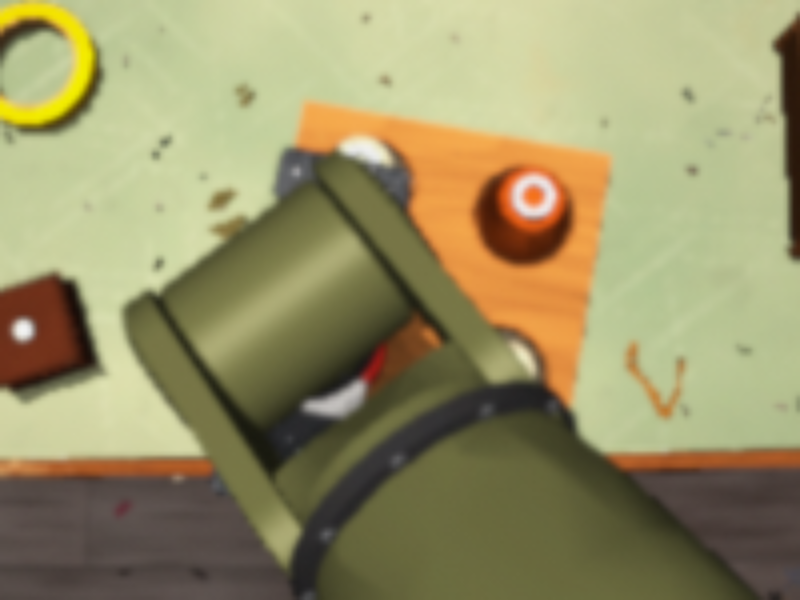

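The top view is blocked by the arm; the lid and finger are only glimpsed at (340,395). The scene view shows the gripped lid at (338,265), its bar now pointing right and toward the camera, and all cones standing. The jaw has turned 1.32 rad, and a side force appeared after about 0.9 rad, which would fit the stop being reached. I'll check the lid's real turn from the bar, then turn a little more and see whether the beads turn with it.

```bash
python3 - <<'E'
from h import *
p,d=vision.camera("scene");np.savez("sA.npz",p=p)
# start bar (zz crop scale 5, origin scene 156,147 ; top 198,210 scale 400/68)
b=plane("scene",[(156+205/5,147+187/5),(156+250/5,147+168/5)],.107);v=b[1]-b[0];print("start",np.arctan2(v[1],v[0]),b)
s=400/68;b=plane("top",[(198+196/s,210+192/s),(198+188/s,210+143/s)],.107);v=b[1]-b[0];print("start top",np.arctan2(v[1],v[0]))
b=plane("scene",[(110+342/4,120+248/3.75),(110+376/4,120+265/3.75)],.107);v=b[1]-b[0];print("now",np.arctan2(v[1],v[0]),b)
E
```

```text
start 0.19959587166441847 [[0.43329871 0.36354187 0.107     ]
 [0.45392543 0.36771443 0.107     ]]
start top 0.15935887063526608
now -1.2478058977590054 [[0.42833099 0.35932264 0.107     ]
 [0.43564525 0.33747022 0.107     ]]
```

Emit:
step_arm(steps=[{"x": 0, "y": 0, "z": 0, "ax": 0, "ay": 0, "az": 3, "claw": 0.055}, {"x": 0, "y": 0, "z": 0, "ax": 0, "ay": 0, "az": 3, "claw": 0.055}, {"x": 0, "y": 0, "z": 0, "ax": 0, "ay": 0, "az": 3, "claw": 0.055}, {"x": 0, "y": 0, "z": 0, "ax": 0, "ay": 0, "az": 3, "claw": 0.055}], grip_force=25)

```text
time_s: 4.8
ee_pos: [0.4263, 0.3659, 0.0867]
eef_rot: [-3.138, 0.003, 1.169]
force: [-1.9, 0.7, 0.7]
grip_width: 0.0643
```

```bash
python3 g.py .4289 .3664 .0867;  python3 - <<'E'
from h import *
p,d=vision.camera("scene");np.savez("sB.npz",p=p)
a=np.load("sA.npz")['p'];z=np.load("scene0.npz")['p']
cv2.imwrite("pics/s3.png",cv2.hconcat([cv2.resize(i[165:240,170:215,::-1],None,fx=5.8,fy=7,interpolation=cv2.INTER_CUBIC) for i in (z,a,p)]))
E
```

```text
4.8 [0.4263284  0.36587639 0.08668813] [-3.13809523e+00  2.64619620e-03  1.16854343e+00] 1.0445871752265277 0.0643165894203486
tool shift [ 1.48853910e-03  2.16127809e-03 -2.33716470e-05] tilt fix deg [-0.20038627  0.1516157   0.        ]
F [-1.91616334  0.74068487  0.73153527] M [0.11896387 0.49355636 0.03426976]
```

View pics/s3.png

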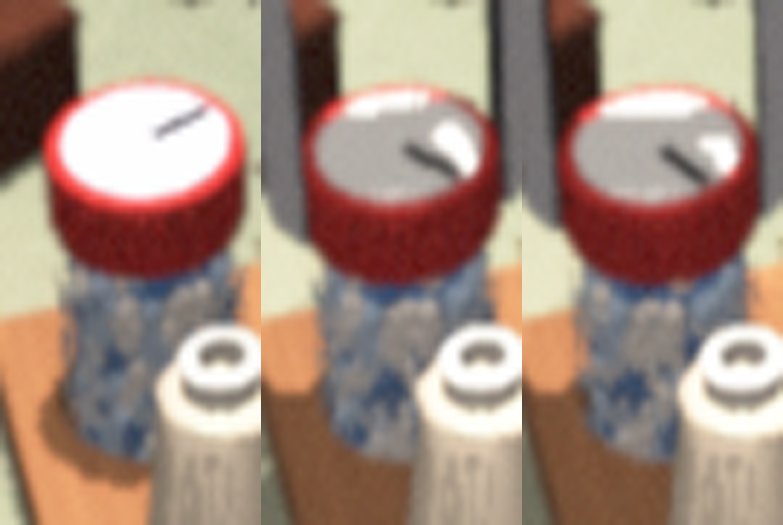

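The bar turned about 1.4 rad against the jaw's 1.32, so the lid did not slip. In the last 0.2 rad the beads moved left with the lid by about 3 px, which is 0.2 rad: the white patch at (144→128, 325) and the blue spot at (131→110, 385). So jar and lid now turn as one and the lid is at its stop. I'll ease back toward the pocket centre and begin a slow lift.

Emit:
step_arm(steps=[{"x": 0.0015, "y": 0.001, "z": 0, "ax": -0.1, "ay": 0.1, "az": 0, "claw": 0.055}, {"x": 0, "y": 0, "z": -0.002, "ax": 0, "ay": 0, "az": 0, "claw": 0.055}, {"x": 0, "y": 0, "z": -0.004, "ax": 0, "ay": 0, "az": 0, "claw": 0.055}, {"x": 0, "y": 0, "z": -0.005, "ax": 0, "ay": 0, "az": 0, "claw": 0.055}, {"x": 0, "y": 0, "z": -0.004, "ax": 0, "ay": 0, "az": 0, "claw": 0.055}], grip_force=30)

```text
time_s: 5.27
ee_pos: [0.4275, 0.3663, 0.1013]
eef_rot: [-3.139, 0.004, 1.174]
force: [0.2, 0.5, -4.2]
grip_width: 0.0642
```

```bash
python3 g.py .428 .3668 .24;python3 - <<'E'
from h import *
p,d=vision.camera("scene");cv2.imwrite("pics/s4.png",cv2.resize(p[120:280,110:310,::-1],None,fx=4,fy=3.75))
E
```

```text
5.2667 [0.42747615 0.36630014 0.10127932] [-3.13886339  0.00354526  1.17442737] 1.0392541175044225 0.06419945492800926
tool shift [ 1.71542948e-04 -8.83606448e-05 -1.38722433e-01] tilt fix deg [-0.1563743   0.20312822  0.        ]
F [ 0.21321497  0.48068658 -4.23794941] M [-0.0969558   0.11964256  0.03410216]
```

View pics/s4.png

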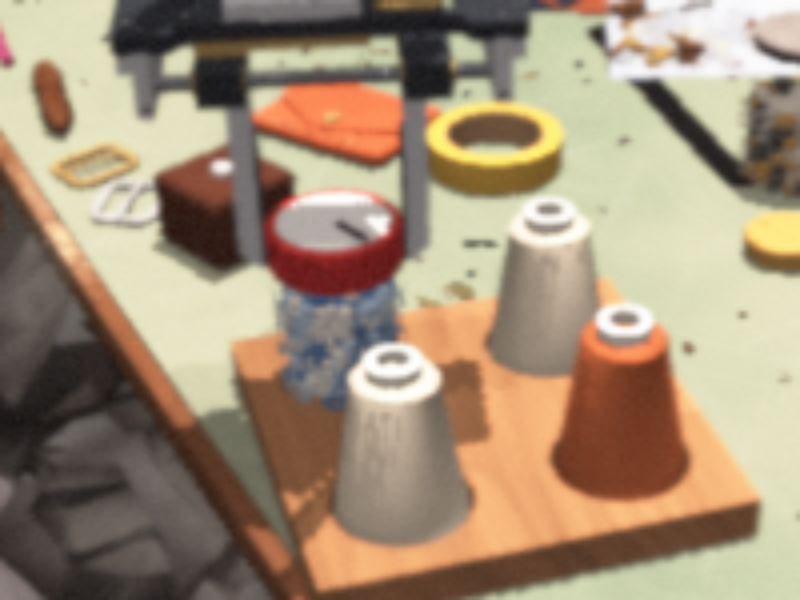

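The jar is rising with the lid (lid at (335,240), upright), the load is about 4 N and the cones are standing. Continuing up.

Emit:
step_arm(steps=[{"x": 0, "y": 0, "z": -0.008, "ax": -0.1, "ay": 0.1, "az": 0, "claw": 0.055}, {"x": 0, "y": 0, "z": -0.012, "ax": 0, "ay": 0, "az": 0, "claw": 0.055}, {"x": 0, "y": 0, "z": -0.015, "ax": 0, "ay": 0, "az": 0, "claw": 0.055}, {"x": 0, "y": 0, "z": -0.015, "ax": 0, "ay": 0, "az": 0, "claw": 0.055}, {"x": 0, "y": 0, "z": -0.012, "ax": 0, "ay": 0, "az": 0, "claw": 0.055}], grip_force=30)

```text
time_s: 5.73
ee_pos: [0.4271, 0.3658, 0.1679]
eef_rot: [-3.14, 0.003, 1.176]
force: [-0.1, 0.6, -4.4]
grip_width: 0.064
```

```bash
python3 g.py .428 .3668 .24
```

```text
5.7333 [0.42711319 0.36579427 0.1678568 ] [-3.14009048  0.00329701  1.17553167] 1.0386611683244287 0.06395489675066596
tool shift [ 0.00103179  0.00032279 -0.07214756] tilt fix deg [-0.08606772  0.1889044   0.        ]
F [-0.14323501  0.59722821 -4.35114025] M [-0.01352951  0.10955379 -0.03664887]
```

Emit:
step_arm(steps=[{"x": 0, "y": 0, "z": -0.014, "ax": 0, "ay": 0, "az": 0, "claw": 0.055}, {"x": 0, "y": 0, "z": -0.015, "ax": 0, "ay": 0, "az": 0, "claw": 0.055}, {"x": 0, "y": 0, "z": -0.014, "ax": 0, "ay": 0, "az": 0, "claw": 0.055}, {"x": 0, "y": 0, "z": -0.012, "ax": 0, "ay": 0, "az": 0, "claw": 0.055}, {"x": 0, "y": 0, "z": -0.008, "ax": 0, "ay": 0, "az": 0, "claw": 0.055}], grip_force=30)

```text
time_s: 6.15
ee_pos: [0.4271, 0.3658, 0.2409]
eef_rot: [3.14, -0.001, 1.176]
force: [0.0, 1.1, -4.8]
grip_width: 0.0644
```

```bash
python3 g.py .428 .3668 .24
```

```text
6.15 [0.42712092 0.36578514 0.24088523] [ 3.14015968e+00 -1.32179005e-03  1.17649833e+00] 1.0377309148754115 0.06436033907762971
tool shift [0.00127352 0.00042048 0.00088752] tilt fix deg [ 0.0821033  -0.07573297  0.        ]
F [ 0.01361135  1.05274401 -4.84520065] M [-0.03596518  0.09185308  0.01252636]
```

Emit:
step_arm(steps=[{"x": 0, "y": 0, "z": 0, "ax": 0, "ay": 0, "az": 0, "claw": 0.055}, {"x": 0, "y": 0, "z": 0, "ax": 0, "ay": 0, "az": 0, "claw": 0.055}, {"x": 0, "y": 0, "z": 0, "ax": 0, "ay": 0, "az": 0, "claw": 0.055}, {"x": 0, "y": 0, "z": 0, "ax": 0, "ay": 0, "az": 0, "claw": 0.055}, {"x": 0, "y": 0, "z": 0, "ax": 0, "ay": 0, "az": 0, "claw": 0.055}])

```text
time_s: 6.57
ee_pos: [0.427, 0.3657, 0.2426]
eef_rot: [3.139, -0.003, 1.177]
force: [-0.8, -0.1, -4.6]
grip_width: 0.0642
```

```bash
python3 g.py .428 .3668 .24;python3 - <<'E'
from h import *
p,d=vision.camera("scene");cv2.imwrite("pics/s5.png",cv2.resize(p[90:280,100:310,::-1],None,fx=3.1,fy=3.1)); np.savez("s5.npz",p=p,d=d)
E
```

```text
6.5667 [0.42704366 0.3657055  0.2425986 ] [ 3.13904583e+00 -3.05267699e-03  1.17682857e+00] 1.0374222494760053 0.06416944323463682
tool shift [0.00136981 0.00045632 0.00260397] tilt fix deg [ 0.14592145 -0.17490524  0.        ]
F [-0.76272732 -0.11340536 -4.56796182] M [-0.06311697  0.09874319  0.05403413]
```

View pics/s5.png

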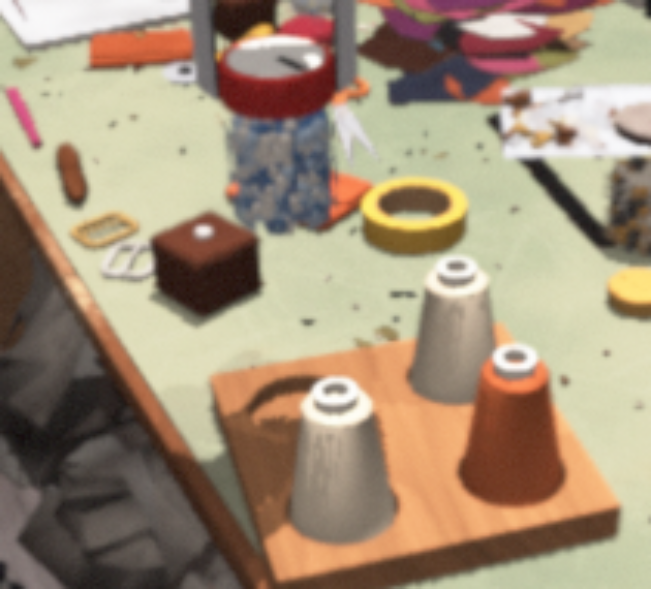

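The jar hangs clear of its pocket: lid at (277,75), jar bottom at about (280,225). The three cones are standing. I check its height and uprightness numerically, then hold.

```bash
python3 - <<'E'
from h import *
z=np.load("s5.npz");p=z['p'];d=z['d']
vv,uu=np.mgrid[100:175,165:215];vv=vv.ravel();uu=uu.ravel();k=d[vv,uu]>0;vv=vv[k];uu=uu[k]
Q=bydepth("scene",np.c_[uu,vv],d[vv,uu])
k=(np.hypot(Q[:,0]-.427,Q[:,1]-.3657)<.037)&(Q[:,2]>.08)&(Q[:,2]<.238);Q=Q[k]
print("z range",np.percentile(Q[:,2],[0,1,2,50,99]))
# fit axis: for z slices, circle centre w/ fixed radius 30 (jar wall)
from scipy.optimize import least_squares
W=Q[(Q[:,2]>.175)&(Q[:,2]<.232)]
f=lambda a:np.hypot(W[:,0]-a[0]-a[2]*(W[:,2]-.2),W[:,1]-a[1]-a[3]*(W[:,2]-.2))-.030
r=least_squares(f,[.427,.366,0,0],loss='soft_l1',f_scale=.002);print(r.x,"tilt deg",np.degrees(np.hypot(*r.x[2:])),len(W))
E
```

```text
z range [0.16503905 0.16666597 0.167868   0.20137372 0.22899093]
[0.42779681 0.36748886 0.00144144 0.10933524] tilt deg 6.264992437089504 1021
```

Emit:
step_arm(steps=[{"x": 0, "y": 0, "z": 0, "ax": 0, "ay": 0, "az": 0, "claw": 0.055}, {"x": 0, "y": 0, "z": 0, "ax": 0, "ay": 0, "az": 0, "claw": 0.055}, {"x": 0, "y": 0, "z": 0, "ax": 0, "ay": 0, "az": 0, "claw": 0.055}, {"x": 0, "y": 0, "z": 0, "ax": 0, "ay": 0, "az": 0, "claw": 0.055}, {"x": 0, "y": 0, "z": 0, "ax": 0, "ay": 0, "az": 0, "claw": 0.055}])

```text
time_s: 7.03
ee_pos: [0.4267, 0.3655, 0.241]
eef_rot: [3.14, -0.001, 1.177]
force: [0.1, 0.2, -3.8]
grip_width: 0.0641
```

Emit:
step_arm(steps=[{"x": 0, "y": 0, "z": 0, "ax": 0, "ay": 0, "az": 0, "claw": 0.055}, {"x": 0, "y": 0, "z": 0, "ax": 0, "ay": 0, "az": 0, "claw": 0.055}, {"x": 0, "y": 0, "z": 0, "ax": 0, "ay": 0, "az": 0, "claw": 0.055}, {"x": 0, "y": 0, "z": 0, "ax": 0, "ay": 0, "az": 0, "claw": 0.055}, {"x": 0, "y": 0, "z": 0, "ax": 0, "ay": 0, "az": 0, "claw": 0.055}])

```text
time_s: 7.45
ee_pos: [0.4268, 0.3655, 0.241]
eef_rot: [3.14, -0.001, 1.177]
force: [0.0, -0.1, -4.0]
grip_width: 0.0641
```

Emit:
step_arm(steps=[{"x": 0, "y": 0, "z": 0, "ax": 0, "ay": 0, "az": 0, "claw": 0.055}, {"x": 0, "y": 0, "z": 0, "ax": 0, "ay": 0, "az": 0, "claw": 0.055}, {"x": 0, "y": 0, "z": 0, "ax": 0, "ay": 0, "az": 0, "claw": 0.055}, {"x": 0, "y": 0, "z": 0, "ax": 0, "ay": 0, "az": 0, "claw": 0.055}, {"x": 0, "y": 0, "z": 0, "ax": 0, "ay": 0, "az": 0, "claw": 0.055}])

```text
time_s: 7.87
ee_pos: [0.4268, 0.3655, 0.2411]
eef_rot: [3.14, -0.001, 1.177]
force: [0.0, -0.4, -4.7]
grip_width: 0.0643
```

Emit:
step_arm(steps=[{"x": 0, "y": 0, "z": 0, "ax": 0, "ay": 0, "az": 0, "claw": 0.055}, {"x": 0, "y": 0, "z": 0, "ax": 0, "ay": 0, "az": 0, "claw": 0.055}, {"x": 0, "y": 0, "z": 0, "ax": 0, "ay": 0, "az": 0, "claw": 0.055}, {"x": 0, "y": 0, "z": 0, "ax": 0, "ay": 0, "az": 0, "claw": 0.055}, {"x": 0, "y": 0, "z": 0, "ax": 0, "ay": 0, "az": 0, "claw": 0.055}])

```text
time_s: 8.28
ee_pos: [0.4268, 0.3655, 0.2411]
eef_rot: [3.14, -0.001, 1.177]
force: [-0.1, 0.3, -4.1]
grip_width: 0.0641
```

Emit:
step_arm(steps=[{"x": 0, "y": 0, "z": 0, "ax": 0, "ay": 0, "az": 0, "claw": 0.055}, {"x": 0, "y": 0, "z": 0, "ax": 0, "ay": 0, "az": 0, "claw": 0.055}, {"x": 0, "y": 0, "z": 0, "ax": 0, "ay": 0, "az": 0, "claw": 0.055}, {"x": 0, "y": 0, "z": 0, "ax": 0, "ay": 0, "az": 0, "claw": 0.055}, {"x": 0, "y": 0, "z": 0, "ax": 0, "ay": 0, "az": 0, "claw": 0.055}])

```text
time_s: 8.7
ee_pos: [0.4268, 0.3655, 0.2411]
eef_rot: [3.14, -0.001, 1.177]
force: [0.4, 0.3, -4.2]
grip_width: 0.0643
```

```bash
python3 g.py .428 .3668 .24;python3 - <<'E'
from h import *
p,d=vision.camera("scene");cv2.imwrite("pics/s6.png",cv2.resize(p[90:280,100:310,::-1],None,fx=3.1,fy=3.1)); print(abs(p.astype(int)-np.load("s5.npz")['p'])[95:175,165:215].mean(), ctrl.get_obs()['joint_vel'])
E
```

```text
8.7 [0.42677006 0.36546972 0.24107329] [ 3.14038960e+00 -7.87641001e-04  1.17680923e+00] 1.0373921307741834 0.06426118448161328
tool shift [0.00169965 0.00062376 0.00107538] tilt fix deg [ 0.06892996 -0.0451285   0.        ]
F [ 0.35771502  0.3367481  -4.17039169] M [-0.01421379  0.09118547  0.0590356 ]
6.751 [ 8.48137651e-04 -8.11961965e-05 -5.44207569e-04 -9.37064263e-05
  1.49681309e-03 -7.66532275e-04]
```

View pics/s6.png

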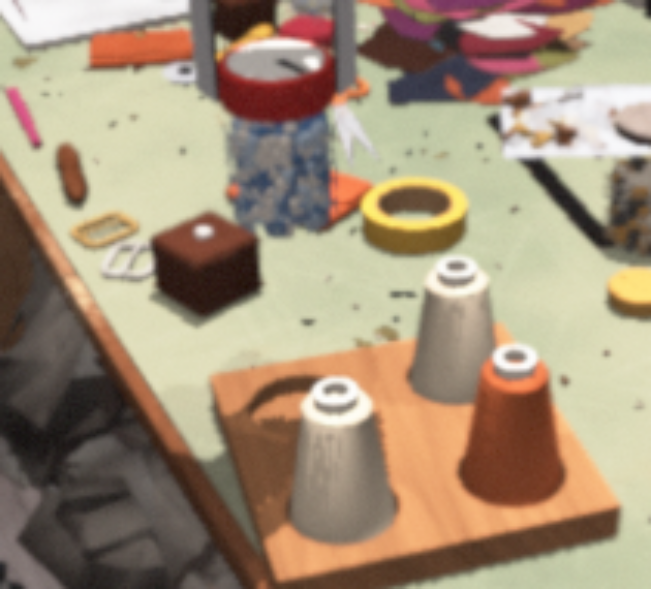

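The depth fit suggests a tilt along the viewing direction, which is also the direction in which the jar could pivot about the jaws. To rule out depth bias, I run the same fit on the standing jar in the first image and fit the lid-top plane in both.

```bash
python3 - <<'E'
from h import *
from scipy.optimize import least_squares
def run(d,c,zb,p):
    vv,uu=np.mgrid[85:250,150:230];vv=vv.ravel();uu=uu.ravel();k=d[vv,uu]>0;vv=vv[k];uu=uu[k]
    Q=bydepth("scene",np.c_[uu,vv],d[vv,uu])
    rr=np.hypot(Q[:,0]-c[0],Q[:,1]-c[1])
    for lo,hi,rad in ((.011,.068,.03),(.03,.068,.03),(.075,.094,.0325)):
        W=Q[(rr<.038)&(Q[:,2]>zb+lo)&(Q[:,2]<zb+hi)]
        f=lambda a:np.hypot(W[:,0]-a[0]-a[2]*(W[:,2]-zb-.05),W[:,1]-a[1]-a[3]*(W[:,2]-zb-.05))-rad
        r=least_squares(f,[*c,0,0],loss='soft_l1',f_scale=.002);print(lo,hi,r.x.round(4),len(W))
    T=Q[(rr<.024)&(abs(Q[:,2]-zb-.097)<.008)]
    A=np.c_[T[:,:2]-c,np.ones(len(T))];s=np.linalg.lstsq(A,T[:,2],rcond=None)[0];print("top plane",s.round(4),len(T),(A@s-T[:,2]).std().round(4))
z=np.load("scene0.npz");run(z['d'],(.4285,.366),.01,z['p'])
p,d=vision.camera("scene");np.savez("s7.npz",p=p,d=d);run(d,(.4268,.3655),.1645,p)
E
python3 - <<'E'
import numpy as np,cv2
E
```

```text
0.011 0.068 [0.4295 0.3698 0.09   0.0706] 581
0.03 0.068 [ 0.4298  0.3685 -0.1138  0.3979] 418
0.075 0.094 [0.429  0.3648 0.0123 0.0498] 315
top plane [-0.002   0.0162  0.1064] 276 0.0008
0.011 0.068 [ 0.427   0.3691 -0.0119  0.1191] 997
0.03 0.068 [0.4272 0.3691 0.0766 0.1985] 683
0.075 0.094 [ 0.4261  0.3636 -0.0005  0.0338] 459
top plane [0.0091 0.0144 0.2607] 250 0.0005
```

The standing jar gives the same bias in the wall fit, and the lid-top planes agree (slopes 0.016 before, 0.014 now). So the jar is upright. Handing in.

```bash
python3 -c "
from station import ticket
print(ticket.hand_in())"
```

```text
the job is handed in; nothing more can be done
None
```

I screwed the lid tight with the jar in its pocket, lifted the jar straight out by its lid and held it still for over 2 s. I handed in at about 8.75 s, still holding it up.

- **Tightening:** I gripped the lid at 64 mm opening with 25 N and turned it clockwise about 1.5 rad. The bar on the lid showed no slip up to 1.3 rad. In the last 0.2 rad the beads turned along with the lid, so the lid was at its stop. The measured moment was too noisy to show the stop itself.
- **Side effects:** After the stop the jar turned in its pocket and pulled the tool about 2.5 mm sideways, with about 2 N of side force. I eased most of that back before lifting.
- **Lift:** With 30 N of grip, the lid top is at 0.261 m and the jar's bottom at about 0.164 m. That is about 14 cm above the caddy's top. The load is about 4.2 N and the arm is at rest.
- **Cones:** The last picture shows all three still standing in their pockets.
- **Check that disagreed:** A depth fit of the clear jar wall suggested about 6° of tilt. It was just as unreliable on the jar standing at the start, so I set it aside. The lid-top plane has nearly the same slope as at the start, to within about 0.7°, so I judged the jar upright.

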